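Slide the puzzle board out to its stripe

ROBOT

A 7-joint arm with a two-finger parallel gripper is mounted at the origin on the work surface. World frame = base frame: x ahead of the robot, y to its left, z up, the work surface at z = 0. Lengths are in mm, angles in degrees, forces in N, time in s.
With the tool pointing down it reaches from about 400 to 900 mm from the base axis. Payload 5.5 kg.
Tool frame: the origin (TCP) lies at the very end of the fingers, on their centre line; the grasp point (between the pads) lies robot.grip_depth behind it (robot.grip_depth is the distance from the TCP to the grasp point, in mm); y points along the fingers, x is the direction in which the jaws open and shut, and the axes are right-handed (so a half turn about y gives the same grasp; the last joint's range is limited). The gripper opens to 85 mm and grips with 20 to 120 N. Pads are 22 mm wide; open, the fingers measure 114 mm over their backs; the gripper's body (76 mm by 85 mm) begins 54 mm behind the grasp point. The pads swing forward as they close: fully open they stand 13 mm farther back than shut.
Start: joints at [-61.238, 28.699, -24.465, 88.831, 12.651, 65.22, -12.049], TCP at [153.71, 631.564, 231.31] pointing down, gripper open.
Joint ranges: [-164.97, 164.97], [-17.58, 116.51], [-87.97, 89.64], [11.32, 138.91], [-80.73, 260.73], [10.89, 115.49], [-147.41, 147.41]. Speed limits (degrees/s): [147.25, 147.25, 180, 180, 180, 180, 180].

INTERFACE

Orientations are given as [roll, pitch, yaw] about the fixed x, y, z axes, in that order (R = Rz(yaw) Ry(pitch) Rx(roll)).
In Python, from station import robot gives the robot as it stands. The module is installed in compiled form; this text tells all that it offers.
- The arm moves only by the shell command python3 -m handwheel 'ROWS' [FORCE]. ROWS is JSON, a list that holds one entry, the list of rows, each a list of 7 numbers: the shift along the tool's x, y, z in mm, then the turn, a rotation vector about the tool's x, y, z in rad, then the finger opening in mm, from 0 to 85.4. In form: [[[x, y, z, rx, ry, rz, gripper], ...]]. A call has 1 to 12 rows; each row shifts and turns the commanded pose from where the row before left it, along the tool's axes as they then stand; what a row does not reach is not made up. A row lasts 1/12 s, in which the tool goes at most 41.7 mm and 7.16 degrees, less where a joint would pass 70% of its speed; a pose out of reach is approached as far as the arm can. A call is refused whole if a number of a shift passes 41.7 or a number of a turn 0.125, either way. A call with a gripper value outside its range is refused whole. The fingers move at their own pace and stop on an object; FORCE is the grip in N (left out, the last holds). Time passes only in rows, so rows that do not move let the fingers close. It gives the time, the measured TCP pose, the force and the opening at its end, in the units of the state.
- robot.get_obs(): the state, without advancing time (a new reading comes with each control period).
- robot.grab_frame(name): name is "scene" or "top" or "wrist"; returns the picture (384x512x3 uint8, red, green, blue); there is no depth.
- robot.camera_info(name): a dict with "camera_matrix" (3x3 intrinsics, pixels), "view" (4x4, takes a point from world to camera coordinates); the wrist camera has in their place "mount" (4x4, takes a point from camera to tool coordinates, whose origin is the TCP and whose axes are the tool frame's). Camera axes: x right, y down, z forward; pixel columns grow to the right and rows downward; lengths in mm; the calibration is good to about 2 mm. A picture is of the moment at which its call begins: read the wrist's pose just before it. camera_info takes no time and is no camera call.
- robot.hand_in(): hands the job in, once; it reports no verdict.
The state is a dict: "t": time; "q": joint angles; "joint_velocities": joint speeds; "tau": joint torques, N m; "position": TCP position; "eef_rot": TCP orientation; "wrist_force": force on the tool from outside, world axes, zero at the start; "wrist_torque": the same for the moment, N m; "finger_gap": opening from 0.0 (shut) to 1.0 (fully open).
Only numpy, scipy, OpenCV 4.12 (cv2) and the standard library are available. Lean on these libraries where they do the work, as an engineer would, in place of code of your own. Each camera call takes 0.05 s, during which the arm holds its last target. There are 200 camera calls.

TASK

The thin blue puzzle board is lying flat and is too low for small hands to pick up. With the fingertips, first push the red cube aside, leaving it standing on the platform clear of the board's way, then slide the board along the white platform until its yellow stripe lies right over the platform's left edge (left as the robot sees it) and runs along it, so that the end beyond the stripe sticks out squarely over the edge. Do not pick up, carry or tip over anything, and leave the other toys where they are.

Things in the scene. Friction and masses are not known exactly. Their poses are not given: they have to be found in the camera images.
- platform: fixed low play platform with a white top and brown wooden sides, 340 mm along its x, 420 mm along its y, 40 mm high; origin at the centre of its underside, so the top is 40 mm above the origin. It stands turned by up to about 0.2 rad. Its +y side is the left edge over which the board is slid; beyond it the bench lies 40 mm lower
- platform_edge (a point): middle of the top edge on the platform's left (+y) side, at platform (0, +210, +40) mm, axes as the platform's; the edge runs along the platform's x, and +y points out over the drop
- board_mid (a point): centre of the loose blue puzzle board, 110 mm along its x, 160 mm along its y, 8 mm thick (centre 4 mm above its underside), about 90 g, lying flat on the platform with its stripe end (+y) towards the left edge, turned up to about 0.35 rad from the platform. It slides with ordinary dry friction; pushed off-centre it turns, pushed flat by two fingertips side by side against its rear (-y) side it keeps to them
- board_stripe (a point): middle of the yellow stripe (12 mm wide, across the full width of the board, along its x) on the board's top face, 20 mm from the board's centre towards +y: 60 mm of the board lies beyond the stripe's middle and 100 mm behind it; axes as the board's
- cube_mid (a point): centre of the loose red plastic cube, 40 mm sides, about 50 g, standing on the platform between the board and the left edge, in the board's way; origin 20 mm above its underside
- cylinder: bystander: blue wooden cylinder, 35 mm across, 50 mm tall, upright on a rear (-y) corner of the platform; origin at the centre of its underside
- cup: bystander: green stacking cup, 50 mm across the rim, 45 mm tall, upright on the other rear (-y) corner of the platform; origin at the centre of its underside
- arch: bystander: yellow triangular arch block, 35 x 80 mm, about 65 mm tall, on the bench to the left of the platform; origin at the centre of its underside
- truck: bystander: small steel toy truck, 105 x 50 mm, about 58 mm tall, on the bench to the left of the platform; origin below its middle at bench height
- top_toy: bystander: orange spinning-top toy, 60 mm across, 50 mm tall, standing on the bench to the right of the platform; origin at the centre of its underside
Things that resemble listed ones, but are neither listed nor needed, are in the scene too. Of the things like the part that bears cube_mid, leave any that is purple; of the rest the larger one is meant. Of the things shaped like the part that bears board_mid, the blue one is meant.

How it is judged (in metres and radians):
On the way:
1. the red cube is pushed aside (more than 30 mm) before the board has been moved 30 mm (distance of cube_mid from where it was at the start of the episode above 0.03 m and distance of board_mid from where it was at the start of the episode below 0.03 m), for 0.2 s.
At the end, for the whole second after the job is handed in: Stripe's middle within 8 mm of the left edge line and over the platform's width; board flat, square to the edge within 0.1 rad; red cube upright on the platform, over 30 mm from its start, not pressed against the board; all at rest (y of board_stripe in the frame of platform_edge between -0.008 and 0.008 m and x of board_stripe in the frame of platform_edge between -0.115 and 0.115 m and angle between the y axis of board_mid and the y axis of platform_edge, either way round below 0.1 rad and angle between board_mid's own z axis and vertical below 0.05 rad and z of board_mid in the frame of platform between 0.039 and 0.049 m and x of cube_mid in the frame of platform between -0.17 and 0.17 m and y of cube_mid in the frame of platform between -0.21 and 0.21 m and z of cube_mid in the frame of platform between 0.055 and 0.065 m and distance of cube_mid from where it was at the start of the episode above 0.03 m and angle between cube_mid's own z axis and vertical below 0.1 rad and contact force between cube and board below 0.02 N and linear speed of each of board, cube below 0.01 m/s); the robot touches nothing.
It fails at once if the board is lifted, or falls off the platform (z of board_mid in the frame of platform above 0.055 m or z of board_mid in the frame of platform below 0.03 m or angle between board_mid's own z axis and vertical above 0.35 rad).
It fails at once if the red cube is lifted, tipped over or falls off the platform (z of cube_mid in the frame of platform above 0.074 m or z of cube_mid in the frame of platform below 0.05 m or angle between cube_mid's own z axis and vertical above 0.5 rad).
It fails at once if another toy is moved by more than 20 mm (distance of any of cylinder, cup, arch, truck, top_toy from where it was at the start of the episode above 0.02 m).
It also fails if it takes over 61 s, if anything falls off the work surface, if the arm or the gripper's body presses on something with over 40 N, if the wrist force passes 120 N, or if a joint passes its speed limit or range.

## Working session

There is one attempt and no reset: what is moved stays moved. The work goes in short steps, Python scripts to look and compute and a shell command to move; the robot and the scene stay as the last step left them, time stands still between calls to the robot, and variables do not carry over. Pictures are saved under pics/ and viewed, about 8 in all and at most 12, crops included, and the job is handed in when it is done.

```bash
mkdir -p pics
python3 - <<'E'
from station import robot
import cv2,numpy as np
o=robot.get_obs();print({k:np.round(v,3) for k,v in o.items()}, robot.grip_depth)
for n in("top","scene"):
    cv2.imwrite(f"pics/{n}0.png",cv2.cvtColor(robot.grab_frame(n),cv2.COLOR_RGB2BGR))
    print(n,{k:np.round(v,3).tolist() for k,v in robot.camera_info(n).items()})
E
```

```text
{'t': np.float64(0.0), 'q': array([-61.236,  28.755, -24.455,  88.893,  12.651,  65.218, -12.049]), 'joint_velocities': array([-0.023,  0.036, -0.003,  0.058, -0.032, -0.027,  0.053]), 'tau': array([-1.0000e-03, -5.6948e+01, -5.8170e+00, -2.8094e+01,  1.1000e-02,
        1.2000e-02, -0.0000e+00]), 'position': array([153.626, 630.863, 230.238]), 'eef_rot': array([-89.995,   0.112,  76.322]), 'wrist_force': array([ 0.971, -0.101,  0.336]), 'wrist_torque': array([ 0.027, -0.024,  0.005]), 'finger_gap': np.float64(1.0)} 18.700000000000003
top {'camera_matrix': [[398.894, 0.0, 255.101], [0.0, 398.894, 195.478], [0.0, 0.0, 1.0]], 'view': [[0.055, -0.998, -0.006, -47.867], [-0.978, -0.053, -0.2, 554.424], [0.199, 0.016, -0.98, 1362.028], [0.0, 0.0, 0.0, 1.0]]}
scene {'camera_matrix': [[372.25, 0.0, 258.003], [0.0, 372.25, 197.889], [0.0, 0.0, 1.0]], 'view': [[0.091, 0.996, 0.01, -6.269], [0.703, -0.057, -0.709, -312.885], [-0.705, 0.071, -0.705, 1475.902], [0.0, 0.0, 0.0, 1.0]]}
```

View pics/top0.png

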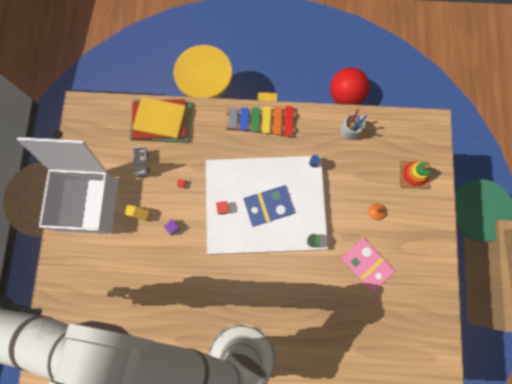

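View pics/scene0.png

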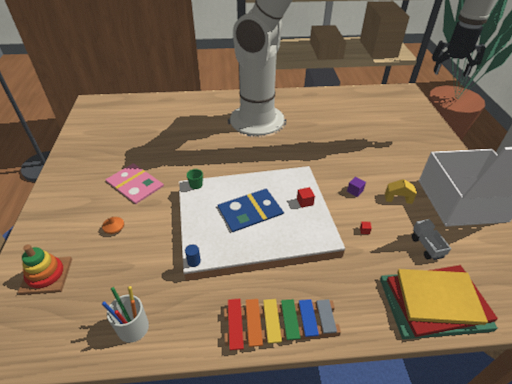

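```bash
cat > h.py <<'E'
from station import robot
import cv2,numpy as np
def rect(n,z,img=None):  # rectify to plane z: px = (850-y... ) u=400-y, v=800-x  (1mm/px)
    c=robot.camera_info(n);img=robot.grab_frame(n) if img is None else img
    K,V=np.array(c["camera_matrix"]),np.array(c["view"])
    H=K@np.c_[V[:3,0],V[:3,1],V[:3,2]*z+V[:3,3]]   # world xy1 -> px
    A=np.array([[0,-1,850.],[-1,0,400.],[0,0,1]])   # out px(u,v,1)-> world: x=850-v,y=400-u
    return cv2.warpPerspective(img,H@A,(800,600),flags=cv2.INTER_CUBIC|cv2.WARP_INVERSE_MAP)
def w(p): return np.array([850-p[1],400-p[0]])
def hsv(im): return cv2.cvtColor(im,cv2.COLOR_RGB2HSV).astype(int)
def big(m,roi=None):
    m=m.astype(np.uint8)
    if roi is not None:
        k=np.zeros_like(m);x0,x1,y0,y1=roi;k[850-x1:850-x0,400-y1:400-y0]=1;m=m*k
    cs=cv2.findContours(m,0,2)[0];return max(cs,key=cv2.contourArea)
def quad(m,roi=None):
    r=cv2.minAreaRect(cv2.convexHull(big(m,roi)));b=cv2.boxPoints(r)
    return w(r[0]),np.array(r[1]),np.array([w(p) for p in b])
def short(l):  return l if abs(l)<45 else None
def angs(c): # edge angles modulo 90 -> (-45,45)
    d=c[1]-c[0];a=np.degrees(np.arctan2(d[1],d[0]));return (a+45)%90-45
def show(n):
    im=robot.grab_frame(n)
    for name,z,f in(("platform",40,lambda h:(h[...,1]<40)&(h[...,2]>170)),
       ("board",48,lambda h:(h[...,0]>100)&(h[...,0]<125)&(h[...,1]>110)),
       ("stripe",48,lambda h:(h[...,0]>18)&(h[...,0]<30)&(h[...,1]>100)),
       ("cubetop",80,lambda h:((h[...,0]<5)|(h[...,0]>175))&(h[...,1]>130)&(h[...,2]>(150 if n=="top" else 190)))):
        h=hsv(rect(n,z,im))
        try:
            roi=(350,800,-300,300) if name=="platform" else (440,740,-150,200)
            c,s,b=quad(f(h),roi);print(n,name,c.round(1),s.round(1),"ang",angs(b).round(2),b.round(0).tolist())
        except Exception as e: print(name,e)
    return im
E
python3 - <<'E'
from h import *
for n in("top","scene"):
    im=show(n)
    cv2.imwrite(f"pics/{n}1.png",cv2.cvtColor(rect(n,48,im),cv2.COLOR_RGB2BGR))
E
```

```text
top platform [532.7 -54.8] [341.6 423. ] ang 5.38 [[683.0, 172.0], [723.0, -249.0], [382.0, -281.0], [343.0, 140.0]]
board max() iterable argument is empty
top stripe [517.6 -48.3] [105.3   9.4] ang 21.04 [[565.0, -25.0], [568.0, -34.0], [470.0, -72.0], [467.0, -63.0]]
top cubetop [504.   93.9] [35.9 34.1] ang 12.09 [[518.0, 114.0], [525.0, 81.0], [490.0, 74.0], [483.0, 107.0]]
scene platform [536.5 -52.3] [340.2 420.2] ang 5.33 [[686.0, 173.0], [725.0, -246.0], [387.0, -277.0], [348.0, 141.0]]
scene board [544.1 -95.6] [111.2  95.6] ang 21.34 [[579.0, -31.0], [613.0, -120.0], [510.0, -160.0], [475.0, -71.0]]
scene stripe [522.5 -46.3] [110.   12.5] ang 20.89 [[572.0, -21.0], [576.0, -33.0], [473.0, -72.0], [469.0, -60.0]]
scene cubetop [512.1  97.8] [30.6 35. ] ang 10.95 [[524.0, 118.0], [530.0, 83.0], [500.0, 78.0], [494.0, 112.0]]
```

View pics/top1.png

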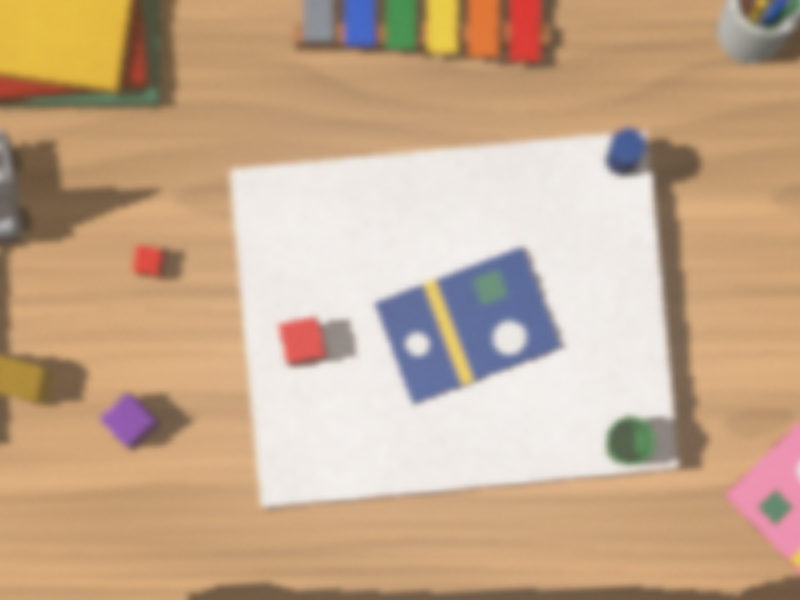

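Rectified view (1 mm/px): the platform is turned +5.4° with its centre near (534,-53). The board is turned +21° with its stripe at about (520,-47). The red cube is at about (508,95), in the way. I'll push it toward +x with the near-closed fingers.

```bash
python3 -m handwheel '[[[-28,0,-26,0,0,0,8],[-28,0,-26,0,0,0,8],[-28,0,-26,0,0,0,8],[-28,0,-26,0,0,0,8],[-28,0,-26,0,0,0,8],[-28,0,-26,0,0,0,8],[-28,0,-26,0,0,0,8],[-28,0,-26,0,0,0,8],[-28,0,-26,0,0,0,8],[-28,0,-26,0,0,0,8],[-28,0,-26,0,0,0,8],[-28,0,-26,0,0,0,8]]]' 20
python3 -m handwheel '[[[-30,0,-27,0,0,0,8],[-30,0,-27,0,0,0,8],[-30,0,-27,0,0,0,8],[0,0,0,0,0,0,8],[0,0,0,0,0,0,8]]]'
```

```text
t: 1.2
position: [377.9, 229.5, 231.5]
eef_rot: [-90.0, -0.0, 76.3]
wrist_force: [0.8, 0.3, 0.6]
finger_gap: 0.095
t: 1.62
position: [435.7, 122.3, 231.3]
eef_rot: [-90.0, 0.0, 76.0]
wrist_force: [-0.2, 1.0, -0.3]
finger_gap: 0.094
```

```bash
python3 -m handwheel '[[[-26,0,-29,0,0,0,8],[0,0,0,0,-0.111,0,8],[0,0,0,0,-0.111,0,8],[0,0,0,0,-0.111,0,8],[0,35,0,0,0,0,8],[0,35,0,0,0,0,8],[0,35,0,0,0,0,8],[0,35,0,0,0,0,8],[0,0,0,0,0,0,8],[0,0,0,0,0,0,8]]]'
python3 - <<'E'
from h import *
i=rect("top",80);s=rect("scene",80)
cv2.imwrite("pics/p3.png",cv2.cvtColor(np.hstack([i[150:550,150:550],s[150:550,150:550]]),cv2.COLOR_RGB2BGR))
E
```

```text
t: 2.45
position: [454.6, 93.6, 90.1]
eef_rot: [-89.7, -0.0, 95.5]
wrist_force: [-1.0, 0.6, 0.9]
finger_gap: 0.097
```

View pics/p3.png

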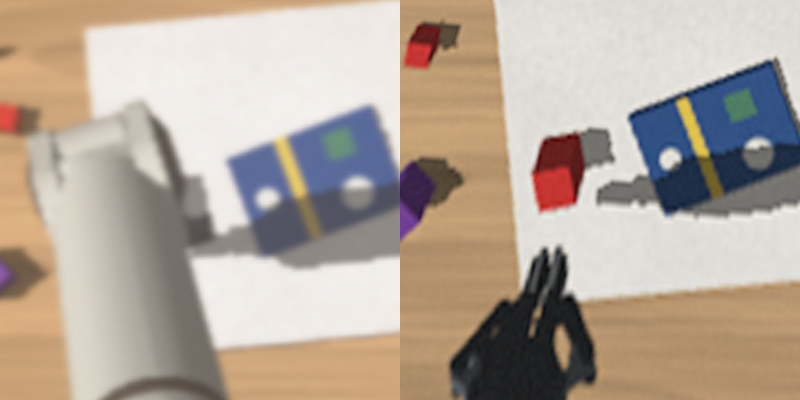

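The cube stands straight ahead of the fingertips (scene crop, cube top around (555,188), fingertips around (550,255)), so I'll lower and push.

```bash
python3 -m handwheel '[[[0,20,0,0,0,0,8],[0,20,0,0,0,0,8],[0,0,0,0,0,0,8],[0,0,-8,0,0,0,8],[0,0,-8,0,0,0,8],[0,0,-6,0,0,0,8],[0,0,-6,0,0,0,8],[0,0,-8,0,0,0,8],[0,0,-8,0,0,0,8],[0,0,-8,0,0,0,8],[0,0,-8,0,0,0,8],[0,0,-8,0,0,0,8]]]'
python3 -m handwheel '[[[0,0,-9,0,0,0,8],[0,0,-9,0,0,0,8],[0,0,-9,0,0,0,8],[0,0,-9,0,0,0,8],[0,0,-9,0,0,0,8],[0,0,-9,0,0,0,8],[0,0,-6,0,0,0,8],[0,0,-4,0,0,0,8],[0,0,0,0,0,0,8]]]'
python3 - <<'E'
from h import *
s=rect("scene",80);show("scene")
cv2.imwrite("pics/p4.png",cv2.cvtColor(s[100:550,100:700],cv2.COLOR_RGB2BGR))
E
```

```text
t: 3.55
position: [525.4, 99.0, 51.2]
eef_rot: [-90.0, -0.0, 95.4]
wrist_force: [-0.4, -0.5, 0.6]
finger_gap: 0.094
t: 4.3
position: [589.2, 105.1, 51.3]
eef_rot: [-90.0, -0.0, 95.4]
wrist_force: [-0.3, 0.5, -0.2]
finger_gap: 0.092
scene platform [481.4 -64. ] [228.3 407.2] ang 5.33 [[576.0, 149.0], [614.0, -256.0], [387.0, -277.0], [349.0, 128.0]]
scene board [544.2 -95.2] [111.6  95.6] ang 21.34 [[579.0, -30.0], [614.0, -119.0], [510.0, -160.0], [475.0, -71.0]]
scene stripe [522.3 -46.5] [109.4  12.5] ang 20.83 [[571.0, -21.0], [576.0, -33.0], [473.0, -72.0], [469.0, -60.0]]
scene cubetop [622.6 105.4] [36.8 35.6] ang 5.71 [[639.0, 125.0], [643.0, 89.0], [606.0, 86.0], [602.0, 121.0]]
```

View pics/p4.png

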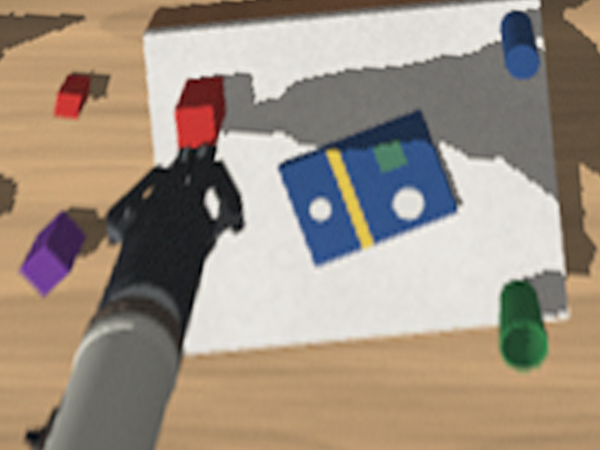

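The cube now stands at platform (100,149), clear of the board's path, and the board hasn't moved. Next I'll back off, rise and go behind the board.

```bash
python3 -m handwheel '[[[0,0,10,0,0,0,8],[0,0,30,0,0,0,8],[0,-40,0,0,0,0,8],[0,-40,0,0,0,0,8],[-33,-40,1,0,0,0,8],[-33,0,1,0,0,0,8],[-33,0,1,0,0,0,8],[-33,0,1,0,0,0,8],[-33,0,1,0,0,0,8],[-33,0,1,0,0,0,8],[-33,0,1,0,0,0,8],[-33,0,1,0,0,0,8]]]'
python3 -m handwheel '[[[0,0,0,0,0.119,0,55],[0,0,0,0,0.119,0,55],[0,0,0,0,0.119,0,55],[0,0,0,0,0.119,0,55],[0,0,0,0,0.119,0,55],[0,0,0,0,0.119,0,55],[0,0,0,0,0.119,0,55],[0,0,0,0,0.119,0,55],[0,0,0,0,0.119,0,55],[0,0,0,0,0.119,0,55],[0,0,0,0,0.110,0,55],[0,0,0,0,0,0,55]]]'
```

```text
t: 5.4
position: [564.2, -157.2, 163.6]
eef_rot: [-90.0, -0.0, 95.4]
wrist_force: [0.1, 0.9, 0.7]
finger_gap: 0.095
t: 6.4
position: [564.3, -155.4, 163.3]
eef_rot: [-90.0, 0.0, 20.7]
wrist_force: [0.1, -0.5, -1.0]
finger_gap: 0.642
```

```bash
python3 -m handwheel '[[[0,35,-9,0,0,0,55],[0,35,0,0,0,0,55],[0,35,0,0,0,0,55],[0,10,0,0,0,0,55],[0,2,0,0,0,0,55],[0,2,0,0,0,0,55],[0,0,0,0,0,0,55]]]'
python3 - <<'E'
from h import *
s=rect("scene",48)
a=s[150:550,350:750]
b=robot.grab_frame("wrist")
cv2.imwrite("pics/p5.png",cv2.cvtColor(np.hstack([a[:384],b[:, :400]]),cv2.COLOR_RGB2BGR))
E
```

```text
t: 6.98
position: [569.4, -164.6, 46.0]
eef_rot: [-90.1, -0.1, 21.0]
wrist_force: [-0.2, 0.3, -0.3]
finger_gap: 0.643
```

View pics/p5.png

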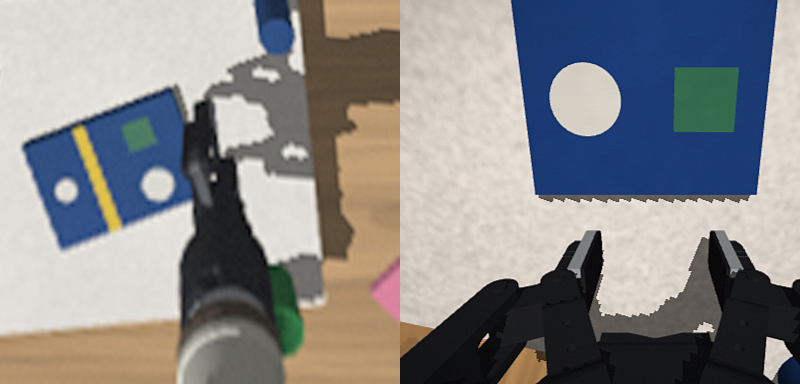

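Wrist view: the board's rear edge (row 195, columns 535–760) is parallel to the fingertips (columns 582–725) and centred on them. I'll lower until they touch lightly.

```bash
for i in 1; do python3 -m handwheel '[[[0,2,0,0,0,0,55],[0,2,0,0,0,0,55],[0,0,0,0,0,0,55]]]'; done
python3 -m handwheel '[[[0,2,0,0,0,0,55],[0,0,0,0,0,0,55]]]' ; python3 -m handwheel '[[[0,2,0,0,0,0,55],[0,0,0,0,0,0,55]]]'
```

```text
t: 7.33
position: [568.3, -164.2, 40.8]
eef_rot: [-90.0, -0.0, 20.9]
wrist_force: [0.7, -0.4, 0.1]
finger_gap: 0.644
t: 7.5
position: [568.0, -164.2, 38.2]
eef_rot: [-90.0, 0.0, 20.9]
wrist_force: [-0.3, 0.6, -0.7]
finger_gap: 0.646
t: 7.67
position: [568.2, -164.3, 36.2]
eef_rot: [-90.0, -0.0, 20.9]
wrist_force: [-0.1, -0.3, 0.8]
finger_gap: 0.642
```

```bash
python3 -m handwheel '[[[0,2,0,0,0,0,55],[0,0,0,0,0,0,55]]]' ; python3 -m handwheel '[[[0,1,0,0,0,0,55],[0,0,0,0,0,0,55]]]'
```

```text
t: 7.83
position: [568.2, -164.3, 36.1]
eef_rot: [-90.0, -0.0, 20.9]
wrist_force: [-4.7, 1.2, 15.8]
finger_gap: 0.644
t: 8.0
position: [568.2, -164.3, 36.0]
eef_rot: [-90.0, -0.0, 20.9]
wrist_force: [-7.5, 3.6, 23.5]
finger_gap: 0.643
```

Contact is at TCP z of about 36, so I'll raise the tips about 3 mm, push, and slowly turn the board square.

```bash
python3 -m handwheel '[[[0,-6,0,0,0,0,55],[0,0,5,0,0,0,55],[0,0,5,0,0,0,55],[0,0,5,0,0,0,55],[0,0,6,0,0.01,0,55],[0,0,8,0,0.018,0,55],[0,0,8,0,0.018,0,55],[0,0,8,0,0.018,0,55],[0,0,8,0,0.018,0,55],[0,0,8,0,0.018,0,55],[0,0,8,0,0.018,0,55],[0,0,8,0,0.018,0,55]]]'
python3 -m handwheel '[[[0,0,8,0,0.018,0,55],[0,0,8,0,0.018,0,55],[0,0,8,0,0.018,0,55],[0,0,8,0,0.018,0,55],[0,0,8,0,0.018,0,55],[0,0,8,0,0.018,0,55],[0,0,5,0,0.018,0,55],[0,0,3,0,0.01,0,55],[0,0,0,0,0,0,55]]]'
python3 - <<'E'
from h import *
s=rect("scene",48);show("scene")
a=s[150:550,200:600]
b=robot.grab_frame("wrist")
cv2.imwrite("pics/p6.png",cv2.cvtColor(np.hstack([a[:384],b[:, 56:456]]),cv2.COLOR_RGB2BGR))
E
```

```text
t: 9.0
position: [543.3, -90.4, 38.9]
eef_rot: [-90.0, 0.1, 13.1]
wrist_force: [0.4, -0.6, -0.4]
finger_gap: 0.646
t: 9.75
position: [533.9, -34.9, 39.1]
eef_rot: [-90.0, 0.0, 5.4]
wrist_force: [-0.9, 0.6, -0.5]
finger_gap: 0.644
scene platform [536.8 -52.4] [340.6 420.3] ang 5.36 [[687.0, 173.0], [726.0, -246.0], [387.0, -278.0], [348.0, 141.0]]
scene board [530.5  22.9] [111.9  92.5] ang 5.44 [[582.0, 74.0], [591.0, -18.0], [479.0, -28.0], [470.0, 64.0]]
scene stripe [522.   76.2] [110.6  12.5] ang 5.83 [[576.0, 88.0], [578.0, 76.0], [468.0, 64.0], [466.0, 77.0]]
scene cubetop [622.9 105.4] [35.8 35.9] ang 5.19 [[639.0, 125.0], [642.0, 89.0], [607.0, 86.0], [603.0, 122.0]]
```

View pics/p6.png

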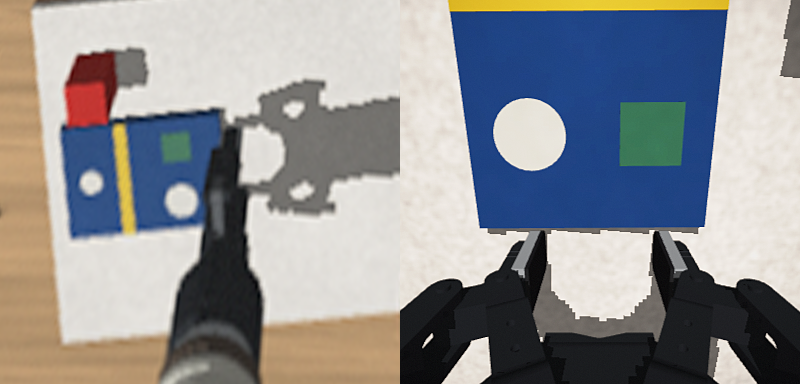

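The board is square to the edge (5.4–5.8° against 5.36°). The stripe is at platform y ≈ 129, so there are 81 mm to go. I'll push 74 mm and measure again.

```bash
python3 -m handwheel '[[[0,0,5,0,0,0,55],[0,0,8,0,0,0,55],[0,0,8,0,0,0,55],[0,0,8,0,0,0,55],[0,0,8,0,0,0,55],[0,0,8,0,0,0,55],[0,0,8,0,0,0,55],[0,0,8,0,0,0,55],[0,0,6,0,0,0,55],[0,0,4,0,0,0,55],[0,0,3,0,0,0,55],[0,0,0,0,0,0,55]]]'
python3 - <<'E'
from h import *
show("scene");show("top")
E
```

```text
t: 10.9
position: [527.3, 38.5, 39.4]
eef_rot: [-90.0, 0.0, 5.4]
wrist_force: [-0.3, -0.4, 0.4]
finger_gap: 0.643
scene platform [640.2 -42.5] [133.2 420.7] ang 5.48 [[686.0, 173.0], [727.0, -246.0], [594.0, -258.0], [554.0, 160.0]]
scene board [523.6  99.8] [111.7 101.4] ang 4.94 [[575.0, 155.0], [584.0, 54.0], [472.0, 44.0], [464.0, 145.0]]
scene stripe [515.7 148.9] [111.4  12.6] ang 5.86 [[570.0, 161.0], [572.0, 148.0], [461.0, 137.0], [460.0, 150.0]]
scene cubetop [622.9 105.4] [35.8 36. ] ang 5.19 [[639.0, 125.0], [642.0, 89.0], [607.0, 86.0], [603.0, 122.0]]
top platform [629.1  -5.8] [215.6 497.1] ang 19.74 [[647.0, 265.0], [814.0, -203.0], [612.0, -276.0], [444.0, 192.0]]
top board [532. 183.] [48. 34.] ang 0.0 [[556.0, 200.0], [556.0, 166.0], [508.0, 166.0], [508.0, 200.0]]
top stripe [556.8 154.2] [ 9.2 14.5] ang -18.44 [[551.0, 161.0], [565.0, 156.0], [562.0, 148.0], [548.0, 152.0]]
cubetop max() iterable argument is empty
```

```bash
python3 -m handwheel '[[[0,0,2,0,0,0,55],[0,0,2,0,0,0,55],[0,0,2,0,0,0,55],[0,0,1.5,0,0,0,55],[0,0,0,0,0,0,55],[0,0,-10,0,0,0,55],[0,0,-30,0,0,0,55],[0,-30,-10,0,0,0,55],[0,-40,-40,0,0,0,55],[0,-40,-40,0,0,0,55],[0,-40,-40,0,0,0,55],[0,-40,-30,0,0,0,55]]]'
python3 - <<'E'
from h import *
s=show("scene");t=show("top")
cv2.imwrite("pics/p7.png",cv2.cvtColor(np.hstack([rect("top",48,t)[150:550,150:550],rect("scene",48,s)[150:550,150:550]]),cv2.COLOR_RGB2BGR))
E
```

```text
t: 12.0
position: [540.8, -120.8, 192.2]
eef_rot: [-90.0, 0.1, 5.2]
wrist_force: [1.8, -0.1, -1.2]
finger_gap: 0.646
scene platform [536.4 -52.3] [340.6 420.2] ang 5.29 [[687.0, 173.0], [725.0, -246.0], [386.0, -277.0], [347.0, 141.0]]
scene board [523.4 102.2] [111.6  93.5] ang 5.53 [[574.0, 154.0], [583.0, 61.0], [472.0, 50.0], [463.0, 143.0]]
scene stripe [513.9 155.9] [114.3  12.1] ang 5.08 [[570.0, 167.0], [571.0, 155.0], [457.0, 145.0], [456.0, 157.0]]
scene cubetop [622.8 105.6] [35.4 35.7] ang 6.34 [[638.0, 125.0], [642.0, 90.0], [607.0, 86.0], [603.0, 121.0]]
top platform [561.7 -59.1] [423.1 436.6] ang 5.33 [[752.0, 178.0], [793.0, -257.0], [371.0, -296.0], [331.0, 139.0]]
top board [475.5 190.5] [19. 33.] ang 0.0 [[459.0, 200.0], [492.0, 200.0], [492.0, 181.0], [459.0, 181.0]]
top stripe [511.6 155.3] [109.7  11.4] ang 5.12 [[566.0, 166.0], [567.0, 155.0], [457.0, 145.0], [456.0, 156.0]]
top cubetop [615.6 102.2] [38.2 35.3] ang 4.4 [[633.0, 121.0], [636.0, 86.0], [598.0, 83.0], [595.0, 118.0]]
```

View pics/p7.png

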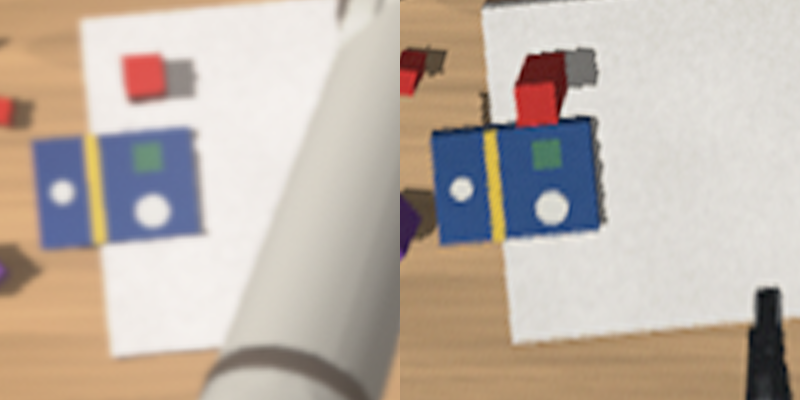

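Both cameras put the stripe on the edge: −0.6 mm from the scene view and +1.1 mm from the top view. The board is square within 0.3° and the cube stands clear of it. I'll let everything settle and hand in.

```bash
python3 -m handwheel '[[[0,0,0,0,0,0,55],[0,0,0,0,0,0,55],[0,0,0,0,0,0,55]]]'; python3 -c "
from station import robot
print(robot.hand_in())"
```

```text
t: 12.35
position: [540.8, -116.2, 189.6]
eef_rot: [-89.9, 0.2, 5.4]
wrist_force: [-0.9, 0.5, -0.2]
finger_gap: 0.639
the job is handed in; nothing more can be done
None
```

The job is done and handed in at about 12 s; no verdict was reported.

**What I did:**
- **Cube:** I pushed it about 110 mm toward +x with the nearly closed fingertips. The board had not moved at that point.
- **Board:** I pushed it from behind with two fingertips 55 mm apart, turning it about 15.6° to square on the way. I then backed off and lifted the gripper clear.

**Last checks before hand-in:**

| Check | Result |
|---|---|
| Stripe's middle to the left edge | −0.6 mm (scene camera), +1.1 mm (top camera); limit ±8 mm |
| Board against the edge | square within about 0.3° |
| Stripe along the edge | about 2 mm from the edge's middle |
| Cube | upright on the platform, about 25 mm clear of the board |
| Wrist force | about 1 N, no contact |

**What disagreed or failed:**
- The two cameras differ by 2–7 mm in absolute position, so I relied on positions relative to the platform.
- The automatic board outline failed in the top view, and the platform outline failed in the last top view because the arm blocked it. For the top-camera figures I used the platform pose measured at the start.
- I did not measure the bystander toys again at the end. The arm's path stayed clear of them and I felt no unexpected force at the readings.

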